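Set out the culture plates for two specimens

TASK

Get the sputum jar (red cap) and the urine jar (yellow cap) ready for plating. In front of each, straight towards the robot's side of the bench and about 2 cm clear of it, make a neat stack of two closed plates with the one to be streaked first on top: for the red jar the brown chocolate plate with the red blood plate on it, for the yellow jar the pink MacConkey plate with the green CLED plate on it; stand the saline bottle (white, blue cap) midway between these two jars, in line with them. Set everything down upright without dropping it, and leave all the jars, the straw-yellow plate and the marker pen where they are.

Things in the scene. Friction and masses are not known exactly. Their poses are not given: they have to be found in the camera images.
- plate_blood: Closed round culture dish, 60 mm in diameter and 15 mm high, about 28 g: clear flat base and clear flat lid (lid up) over a solid agar disc, here bright red (blood agar). Its outside is a plain 60 mm cylinder, its lid flat, so that another dish stands on it. Origin: centre of the underside; z up. To go on top of the brown plate.
- plate_chocolate: Closed round culture dish, 60 mm in diameter and 15 mm high, about 28 g: clear flat base and clear flat lid (lid up) over a solid agar disc, here dark brown (chocolate agar). Its outside is a plain 60 mm cylinder, its lid flat, so that another dish stands on it. Origin: centre of the underside; z up. To go in front of the red-capped jar.
- plate_cled: Closed round culture dish, 60 mm in diameter and 15 mm high, about 28 g: clear flat base and clear flat lid (lid up) over a solid agar disc, here green (CLED agar). Its outside is a plain 60 mm cylinder, its lid flat, so that another dish stands on it. Origin: centre of the underside; z up. To go on top of the pink plate.
- plate_macconkey: Closed round culture dish, 60 mm in diameter and 15 mm high, about 28 g: clear flat base and clear flat lid (lid up) over a solid agar disc, here pink (MacConkey agar). Its outside is a plain 60 mm cylinder, its lid flat, so that another dish stands on it. Origin: centre of the underside; z up. To go in front of the yellow-capped jar.
- plate_spare: Closed round culture dish, 60 mm in diameter and 15 mm high, about 28 g: clear flat base and clear flat lid (lid up) over a solid agar disc, here straw yellow. Its outside is a plain 60 mm cylinder, its lid flat, so that another dish stands on it. Origin: centre of the underside; z up. Not needed: it stays where it is.
- saline: Small upright white bottle with blue cap and blank paper label, round, body 36 mm in diameter (straight-sided from 5 to 47 mm up, then narrowing to an 18 mm cap), 85 mm high, about 80 g. Origin: centre of the underside; z up.
- jar_red: Specimen jar standing on the bench, white round body 41 mm in diameter, red screw cap 44 mm in diameter, 60 mm high in all, about 75 g, loose. Origin: centre of the underside; z up, x pointing straight away from the robot's side of the bench (world +x), y to the robot's left. The sputum jar. It stays where it is; its front is its -x side, towards the robot.
- jar_yellow: Specimen jar standing on the bench, white round body 41 mm in diameter, yellow screw cap 44 mm in diameter, 60 mm high in all, about 75 g, loose. Origin: centre of the underside; z up, x pointing straight away from the robot's side of the bench (world +x), y to the robot's left. The urine jar. It stays where it is; its front is its -x side, towards the robot. The two jars stand 190 to 220 mm apart, side by side, red or yellow on the left.
- jar_white: Specimen jar standing on the bench, white round body 41 mm in diameter, white screw cap 44 mm in diameter, 60 mm high in all, about 75 g, loose. Origin: centre of the underside; z up, x pointing straight away from the robot's side of the bench (world +x), y to the robot's left. Another specimen, farther back, not part of this job: it stays where it is.
- marker: Marker pen lying on the bench near the robot, 134 mm long, 13 to 15 mm thick, grey barrel and black cap. Origin: under the middle of its length; x along the pen. It stays where it is.
Things that resemble listed ones, but are neither listed nor needed, are in the scene too. Leave any purple look-alike of the plate_blood alone.

How it is judged:
By the outcome, as a careful person would: the job done as asked, in the order asked, and still so for the second after the job is handed in, with the robot touching nothing.
It also fails if it takes over 128 s, if anything falls off the work surface, if the arm or the gripper's body presses on something with over 40 N, if the wrist force passes 120 N, or if a joint passes its speed limit or range.

ROBOT

A 6-joint arm with a two-finger parallel gripper is mounted at the origin on the work surface. World frame = base frame: x ahead of the robot, y to its left, z up, the work surface at z = 0. Lengths are in m, angles in rad, forces in N, time in s.
With the tool pointing down it reaches from about 0.35 to 0.775 m from the base axis. Payload 7.3 kg.
Tool frame: the origin (TCP) lies at the very end of the fingers, on their centre line; the grasp point (between the pads) lies 19 mm behind it (robot.tcp_to_grasp is the distance from the TCP to the grasp point, in m); x points along the fingers, y is the direction in which the jaws open and shut, and the axes are right-handed (so a half turn about x gives the same grasp; the last joint's range is limited). The gripper opens to 92 mm and grips with 3 to 60 N. Pads are 19 mm wide; open, the fingers measure 130 mm over their backs; the gripper's body (75 mm by 190 mm) begins 47 mm behind the grasp point.
Start: joints at [-1.445, 0.342, 1.524, -0, 1.275, -0.146], TCP at [0.141, -0.506, 0.227] pointing down, gripper open.
Joint ranges: [-2.53, 2.53], [-0.77, 2.02], [0.04, 2.7], [-1, 4.14], [0.28, 2.66], [-3.11, 3.11]. Speed limits (rad/s): [2.57, 2.57, 3.14, 3.14, 3.14, 3.14].

INTERFACE

Orientations are given as [roll, pitch, yaw] about the fixed x, y, z axes, in that order (R = Rz(yaw) Ry(pitch) Rx(roll)).
In Python, from cell import robot gives the robot as it stands.
- The arm moves only by the tool move_arm, never from a script. Its argument "increments" is a list of rows, each a list of 4 numbers: the shift along the tool's x, y, z normalised to -1 to 1, where 1 is 40 cm, then the turn about the tool's x normalised to -1 to 1, where 1 is 60 degrees. In form: [[dx, dy, dz, twist], ...]. A call has 1 to 5 rows; each row is the pose to reach, as a shift and turn from the pose commanded when the call began, along the tool's axes at that moment; what a row does not reach only later rows make up. A row lasts 1/8 s, in which the tool goes at most 62.5 mm and 10.7 degrees, less where a joint would pass 70% of its speed; a pose out of reach is approached as far as the arm can. A call with a number of a shift or a turn outside -1 to 1 is refused whole. A call with a gripper value outside its range is refused whole. "gripper" is the closure, from 0 (fully open) to 1 (shut), set as the call begins (left out, the last holds). The fingers move at their own pace and stop on an object; "squeeze" is the grip in N (left out, the last holds). Time passes only in rows, so rows that repeat a pose let the fingers close. It gives the time, the measured TCP pose, the force and the opening at its end, in the units of the state.
- robot.observe(): the state, without advancing time (a new reading comes with each control period).
- robot.read_camera(name): name is "scene" or "top" or "wrist"; returns the picture (400x640x3 uint8, red, green, blue); there is no depth.
- robot.camera_params(name): a dict with "fx", "fy", "cx", "cy" (pixels), "R" (3x3) and "t" (3): a world point X has camera coordinates R X + t; the wrist camera has in their place "tool_from_camera" (4x4, takes a point from camera to tool coordinates, whose origin is the TCP and whose axes are the tool frame's). Camera axes: x right, y down, z forward; pixel columns grow to the right and rows downward; lengths in m; the calibration is good to about 2 mm. A picture is of the moment at which its call begins: read the wrist's pose just before it. camera_params takes no time and is no camera call.
- robot.hand_in(): hands the job in, once; it reports no verdict.
The state is a dict: "time": time; "qpos": joint angles; "qvel": joint speeds; "joint_efforts": joint torques, N m; "tool_pos": TCP position; "tool_rot": TCP orientation; "contact_force": force on the tool from outside, world axes, zero at the start; "torque": the same for the moment, N m; "opening": finger opening in m.
Only numpy, scipy, OpenCV 4.12 (cv2) and the standard library are available. Lean on these libraries where they do the work, as an engineer would, in place of code of your own. Each camera call takes 0.05 s, during which the arm holds its last target.

## Working session

There is one attempt and no reset: what is moved stays moved. The work goes in short steps, Python scripts to look and compute and a tool call to move; the robot and the scene stay as the last step left them, time stands still between calls to the robot, and variables do not carry over. Pictures are saved under pics/ and viewed, and the job is handed in when it is done.

Besides the shell and the picture viewer there is one more tool, called after "Call:" in YAML: its name, and indented under it one key for each argument. move_arm: Moves the arm, as the interface text tells. Its arguments: {"type":"object","properties":{"increments":{"type":"array","items":{"type":"array","items":{"type":"number"}}},"gripper":{"type":"number"},"squeeze":{"type":"number"}},"required":["increments"]}

```bash
ls; mkdir -p pics; python3 - <<'E'
from cell import robot
import cv2
s=robot.observe()
print(s['time'],s['tool_pos'],s['tool_rot'],s['opening'],robot.tcp_to_grasp)
for n in('scene','top'):
    p=robot.camera_params(n);print(n,p)
    cv2.imwrite(f'pics/{n}0.png',robot.read_camera(n)[:,:,::-1])
print(robot.camera_params('wrist'))
E
```

```text
pics
0.0 [ 0.14089063 -0.50530792  0.22603997] [-1.7066333   1.56922865  1.70670874] 0.09138644838643507 0.0188
scene {'fx': 510.02836064397167, 'fy': 510.02836064397167, 'cx': 321.0082337023657, 'cy': 208.79164312289257, 'R': array([[ 0.55169853,  0.83402763,  0.00516197],
       [ 0.6211146 , -0.406713  , -0.66992625],
       [-0.55663756,  0.37280351, -0.7424097 ]]), 't': array([-0.29504837, -0.34743594,  1.69841334])}
top {'fx': 450.7763817972039, 'fy': 450.7763817972039, 'cx': 318.65207858147744, 'cy': 197.4692454486082, 'R': array([[-0.01545193, -0.9998781 ,  0.00224204],
       [-0.99259145,  0.01506898, -0.12056173],
       [ 0.12051325, -0.00408834, -0.9927033 ]]), 't': array([-0.0549128 ,  0.59000026,  1.20906786])}
{'fx': 289.27321411654765, 'fy': 289.27321411654765, 'cx': 319.8843976063113, 'cy': 193.41715899629096, 'tool_from_camera': array([[ 1.01632166e-03, -3.06133871e-01,  9.51987931e-01,
        -1.57589897e-01],
       [ 9.99999346e-01,  8.11262441e-04, -8.06697290e-04,
        -2.70162644e-05],
       [-5.25354689e-04,  9.51988128e-01,  3.06134495e-01,
        -8.38155963e-02],
       [ 0.00000000e+00,  0.00000000e+00,  0.00000000e+00,
         1.00000000e+00]])}
```

View pics/top0.png

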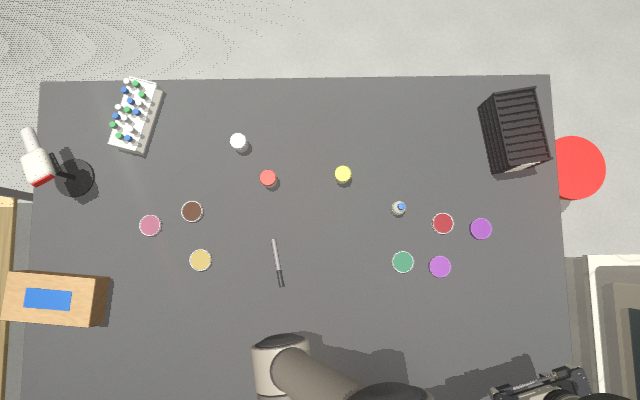

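View pics/scene0.png

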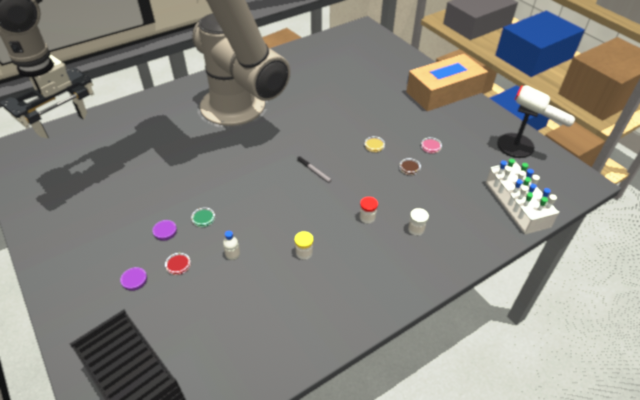

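Top view: pink (150,225), brown (192,211), straw (200,260), green (403,262), red plate (443,223), two purple look-alikes (481,229) and (440,267), saline (399,208), red jar (268,178), yellow jar (343,174), white jar (239,142), marker (278,262). The red blood plate could be mistaken for the purples or the red cap (268,178).

```bash
cat > h.py <<'E'
import numpy as np, cv2
from cell import robot
from scipy.spatial.transform import Rotation as Ro
def ray(P,u,v):
    d=np.array([(u-P['cx'])/P['fx'],(v-P['cy'])/P['fy'],1.]); R=P['R'];t=P['t']
    return -R.T@t, R.T@d
def plane(P,u,v,z):
    c,d=ray(P,u,v); return c+d*(z-c[2])/d[2]
def wristP():
    s=robot.observe();T=np.eye(4);T[:3,:3]=Ro.from_euler('xyz',s['tool_rot']).as_matrix();T[:3,3]=s['tool_pos']
    P=dict(robot.camera_params('wrist'));M=np.linalg.inv(T@P['tool_from_camera']);P['R']=M[:3,:3];P['t']=M[:3,3];return P
# hue range (0-180), smin
HUE=dict(red=[(0,6),(174,180)],brown=[(0,18)],pink=[(160,176)],straw=[(18,28)],green=[(60,90)],yellow=[(26,34)],blue=[(100,120)],purple=[(130,155)])
def blobs(im,name,smin=80,vmin=60,vmax=256,amin=25):
    h=cv2.cvtColor(im,cv2.COLOR_RGB2HSV);m=np.zeros(im.shape[:2],bool)
    for a,b in HUE[name]: m|=(h[...,0]>=a)&(h[...,0]<=b)
    m&=(h[...,1]>=smin)&(h[...,2]>=vmin)&(h[...,2]<vmax)
    m=m.astype(np.uint8)
    n,l,st,c=cv2.connectedComponentsWithStats(m)
    out=[]
    for i in range(1,n):
        if st[i,4]>=amin:
            cn=max(cv2.findContours((l==i).astype(np.uint8),0,2)[0],key=len)
            e=cv2.fitEllipse(cn) if len(cn)>5 else None
            out.append((c[i].round(1).tolist(),int(st[i,4]),st[i,:4].tolist(), None if e is None else (np.round(e[0],1).tolist(),np.round(e[1],1).tolist())))
    return out
E
python3 - <<'E'
from h import *
for n in('top','scene'):
    im=cv2.imread(f'pics/{n}0.png')[:,:,::-1]; h=cv2.cvtColor(np.ascontiguousarray(im),cv2.COLOR_RGB2HSV)
    print(n)
    px=dict(top=dict(pink=(150,225),brown=(192,211),straw=(200,260),green=(403,262),red=(443,223),pur=(481,229),sal=(401,206),jr=(268,178),jy=(343,174),jw=(238,141)),
     scene=dict(pink=(432,145),brown=(410,166),straw=(374,144),green=(203,216),red=(178,263),pur=(134,278),sal=(229,236),jr=(369,204),jy=(304,240),jw=(419,215)))[n]
    for k,(u,v) in px.items(): print(k,h[v,u])
E
python3 - <<'E'
import cv2
im=cv2.imread('pics/top0.png')[120:290,120:500]
cv2.imwrite('pics/topcrop.png',cv2.resize(im,None,fx=2.1,fy=2.1,interpolation=cv2.INTER_CUBIC))
E
```

```text
top
pink [172  78 215]
brown [ 13  96 143]
straw [ 23  97 233]
green [ 74  90 187]
red [179 133 207]
pur [144 104 214]
sal [106 120 251]
jr [  3 107 253]
jy [ 30  86 255]
jw [  0   0 255]
scene
pink [171 116 238]
brown [  9 122 119]
straw [ 25 138 241]
green [ 74 143 170]
red [179 184 209]
pur [142 152 223]
sal [109 192 207]
jr [  1 193 255]
jy [ 30 151 255]
jw [ 30   1 255]
```

View pics/topcrop.png

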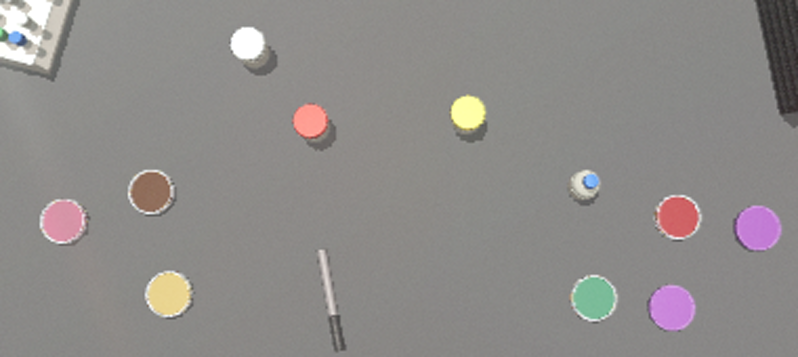

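The close crop shows the red plate at (678,216), i.e. (443,223) in the picture. It has a clear rim and is distinctly red; the purple discs are rimless. All choices are clear.

```bash
python3 - <<'E'
from h import *
T={'pink':('pink',(150,225),(432,145),.008),'brown':('brown',(192,211),(410,166),.008),'straw':('straw',(200,260),(374,144),.008),'green':('green',(403,262),(203,216),.008),'red':('red',(443,223),(178,263),.008),'jr':('red',(268,178),(369,204),.06),'jy':('yellow',(343,174),(304,240),.06),'cap':('blue',(401,206),(229,236),.085)}
I={n:np.ascontiguousarray(cv2.imread(f'pics/{n}0.png')[:,:,::-1]) for n in('top','scene')}
P={n:robot.camera_params(n) for n in I}
for k,(c,t,s,z) in T.items():
    r=[]
    rays=[]
    for n,g in(('top',t),('scene',s)):
        b=blobs(I[n],c,smin=45,amin=8)
        b=[x for x in b if np.hypot(x[0][0]-g[0],x[0][1]-g[1])<12]
        if not b: print(k,n,'none');continue
        b=max(b,key=lambda x:x[1]); e=b[3][0] if b[3] else b[0]
        p=plane(P[n],*e,z); r.append((p[:2].round(4).tolist(),b[1],b[3][1] if b[3] else None)); rays.append(ray(P[n],*e))
    X=None
    if len(rays)==2:
        (c1,d1),(c2,d2)=rays
        d1=d1/np.linalg.norm(d1);d2=d2/np.linalg.norm(d2)
        a=np.linalg.lstsq(np.stack([d1,-d2],1),c2-c1,rcond=None)[0]
        X=((c1+a[0]*d1+c2+a[1]*d2)/2).round(4); gap=np.linalg.norm(c1+a[0]*d1-c2-a[1]*d2)
        print(k,r,X,round(gap,4))
    else: print(k,r)
# scale: jar cap top widths
E
```

```text
pink [([0.5226, 0.4108], 277, [17.5, 19.2]), ([0.5248, 0.4052], 217, [13.8, 18.4])] [0.5219 0.4108 0.0038] 0.0033
brown [([0.5596, 0.294], 277, [17.9, 18.2]), ([0.5608, 0.2911], 186, [13.9, 16.2])] [0.5593 0.2938 0.0057] 0.0017
straw [([0.4235, 0.2679], 312, [19.0, 19.3]), ([0.4275, 0.2637], 232, [14.6, 18.6])] [0.423  0.2686 0.0027] 0.0016
green [([0.4098, -0.2938], 301, [18.7, 18.9]), ([0.4134, -0.2949], 294, [17.2, 20.2])] [ 0.4099 -0.2943  0.0043] 0.0005
red [([0.5153, -0.4102], 298, [18.5, 19.0]), ([0.5189, -0.4108], 382, [19.7, 23.2])] [ 0.5157 -0.4108  0.0043] 0.0009
jr [([0.6441, 0.0748], 231, [16.3, 16.5]), ([0.6487, 0.0719], 263, [16.9, 18.9])] [0.645  0.0753 0.0546] 0.0001
jy [([0.6518, -0.1301], 219, [15.7, 16.4]), ([0.6543, -0.1305], 270, [15.9, 19.9])] [ 0.6524 -0.1299  0.0576] 0.0009
cap [([0.5579, -0.2813], 42, [6.6, 7.1]), ([0.5622, -0.2835], 78, [8.8, 10.3])] [ 0.5583 -0.2823  0.0802] 0.0001
```

```bash
cat >> h.py <<'E'
def to(x,y,z,jaw=None):
    """increments from the current measured pose; jaw: desired world angle (deg) of tool y axis, mod 180"""
    s=robot.observe();R=Ro.from_euler('xyz',s['tool_rot']).as_matrix()
    d=R.T@(np.array([x,y,z])-s['tool_pos'])/.4
    a=np.degrees(np.arctan2(R[1,1],R[0,1])); tw=0
    if jaw is not None:
        tw=-((jaw-a+90)%180-90)/60   # tool x is down
    print('t',round(s['time'],2),'tcp',s['tool_pos'].round(4),'jaw',round(a,1),'open',round(s['opening'],4),'F',np.round(s['contact_force'],1),'q6',round(s['qpos'][5],2))
    print('rot-x',R[:,0].round(3),'inc',d.round(4),'tw',round(tw,4))
E
python3 - <<'E'
from h import *
to(.50,.25,.25,90)
E
```

```text
t 0.1 tcp [ 0.1409 -0.5054  0.2261] jaw -74.4 open 0.0918 F [-0.3  0.  -0.1] q6 -0.15
rot-x [-0.     0.001 -1.   ] inc [-0.0573 -1.5782 -1.3717] tw 0.2595
```

```bash
python3 - <<'E'
from h import *
to(.45,-.32,.28,90)
E
```

```text
t 0.1 tcp [ 0.1409 -0.5054  0.2261] jaw -74.4 open 0.0918 F [-0.3  0.  -0.1] q6 -0.15
rot-x [-0.     0.001 -1.   ] inc [-0.1342 -0.2392 -0.8688] tw 0.2595
```

Call:
move_arm:
  increments:
    - [-0.134,-0.239,-0.869,0.26]
    - [-0.134,-0.239,-0.869,0.26]
    - [-0.134,-0.239,-0.869,0.26]
    - [-0.134,-0.239,-0.869,0.26]
    - [-0.134,-0.239,-0.869,0.26]
  gripper: 0
  squeeze: 15

```text
time: 0.72
tool_pos: [0.403, -0.3481, 0.272]
tool_rot: [-0.453, 1.57, 2.688]
contact_force: [0.5, -1.0, -0.5]
opening: 0.092
```

```bash
python3 - <<'E'
from h import *
to(.45,-.32,.28,90)
E
```

```text
t 0.72 tcp [ 0.403  -0.3481  0.272 ] jaw -90.0 open 0.092 F [ 0.5 -1.  -0.5] q6 0.72
rot-x [-0.  0. -1.] inc [-0.0201 -0.0704 -0.1174] tw -0.0006
```

Call:
move_arm:
  increments:
    - [-0.02,-0.07,-0.117,0]
    - [-0.02,-0.07,-0.117,0]
    - [-0.02,-0.07,-0.117,0]
    - [-0.02,-0.07,-0.117,0]

```text
time: 1.23
tool_pos: [0.4473, -0.3223, 0.2796]
tool_rot: [-0.372, 1.57, 2.767]
contact_force: [-0.2, 0.4, -0.8]
opening: 0.092
```

```bash
cat >> h.py <<'E'
def look(name):
    P=wristP(); im=np.ascontiguousarray(robot.read_camera('wrist')); cv2.imwrite(f'pics/{name}.png',im[:,:,::-1]); return P,im
E
python3 - <<'E'
from h import *
P,im=look('w1')
for c,z in(('green',.005),('red',.005),('yellow',.06),('blue',.085)):
    for b in blobs(im,c,smin=60,amin=100):
        e=b[3][0]; print(c,b,plane(P,*e,z).round(4))
to(.5,-.1,.28)
E
```

```text
green ([301.0, 183.3], 931, [284, 167, 35, 34], ([301.0, 183.3], [32.6, 34.6])) [ 0.4083 -0.2923  0.005 ]
red ([381.1, 111.6], 1195, [362, 92, 39, 40], ([381.1, 111.7], [36.5, 40.0])) [ 0.5151 -0.4098  0.005 ]
yellow ([149.9, 3.4], 235, [133, 0, 35, 11], ([149.9, -21.4], [48.4, 60.4])) [ 0.6593 -0.1341  0.06  ]
blue ([284.6, 75.8], 225, [277, 67, 16, 18], ([284.7, 75.7], [15.3, 17.3])) [ 0.5575 -0.2822  0.085 ]
t 1.27 tcp [ 0.4473 -0.3223  0.2797] jaw -90.1 open 0.0919 F [ 0.4 -1.1 -0.2] q6 0.81
rot-x [-0.001  0.    -1.   ] inc [-0.0008 -0.5561 -0.1303] tw 0
```

View pics/w1.png

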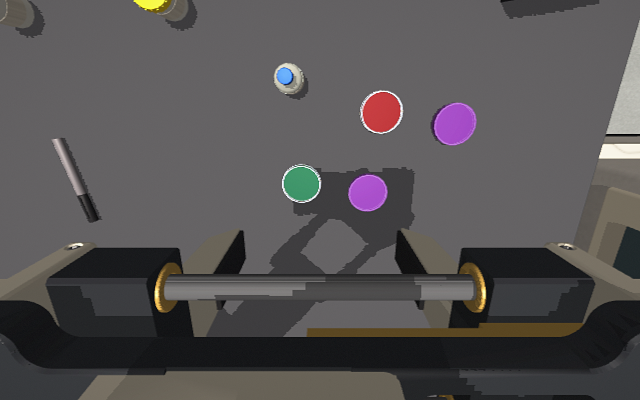

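Wrist view: green (301,183), red (381,112), saline cap (285,76), and the purples at (455,123) and (368,192). The positions agree with the top camera within about 2 mm.

```bash
python3 - <<'E'
from h import *
to(.54,-.03,.28,90)
E
```

```text
t 1.27 tcp [ 0.4473 -0.3223  0.2797] jaw -90.1 open 0.0919 F [ 0.4 -1.1 -0.2] q6 0.81
rot-x [-0.001  0.    -1.   ] inc [-0.0008 -0.7314 -0.2299] tw -0.0023
```

Call:
move_arm:
  increments:
    - [0,-0.73,-0.23,0]
    - [0,-0.73,-0.23,0]
    - [0,-0.73,-0.23,0]
    - [0,-0.73,-0.23,0]
    - [0,-0.73,-0.23,0]

```text
time: 1.9
tool_pos: [0.5406, -0.0286, 0.28]
tool_rot: [2.523, 1.57, -0.621]
contact_force: [0.6, -1.9, 0.2]
opening: 0.0921
```

Call:
move_arm:
  increments:
    - [0,0,0,0]
    - [0,0,0,0]
    - [0,0,0,0]

```text
time: 2.28
tool_pos: [0.5402, -0.0313, 0.2799]
tool_rot: [1.283, 1.57, -1.861]
contact_force: [-1.2, 0.7, -0.3]
opening: 0.0917
```

```bash
python3 - <<'E'
from h import *
P,im=look('w2')
for c,z in(('red',.06),('yellow',.06)):
    for b in blobs(im,c,smin=60,amin=100):
        e=b[3][0]; print(c,b,plane(P,*e,z).round(4))
to(.48,.28,.28,90)
E
```

```text
red ([233.2, 83.0], 1190, [214, 63, 39, 41], ([233.2, 82.9], [36.1, 40.2])) [0.6445 0.0746 0.06  ]
red ([567.2, 174.2], 1039, [546, 156, 41, 37], ([567.3, 174.1], [32.4, 40.2])) [ 0.5289 -0.3628  0.06  ]
yellow ([400.3, 75.4], 1146, [381, 56, 39, 40], ([400.2, 75.4], [35.8, 39.6])) [ 0.6525 -0.1285  0.06  ]
t 2.33 tcp [ 0.5403 -0.0312  0.2799] jaw -90.2 open 0.092 F [-0.1  0.1  0.1] q6 1.37
rot-x [-0. -0. -1.] inc [-5.000e-04 -7.776e-01  1.531e-01] tw -0.003
```

View pics/w2.png

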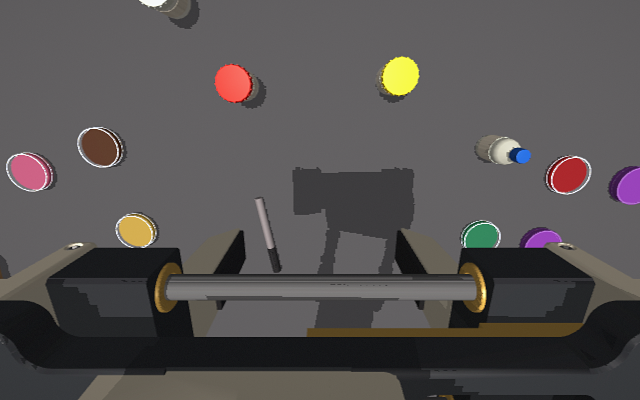

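Red cap at (233,83) and yellow cap at (400,75). Red jar is at (0.6445, 0.0747) and yellow jar at (0.652, -0.129), 204 mm apart as specified. Now the left side.

Call:
move_arm:
  increments:
    - [0,-0.778,0.153,0]
    - [0,-0.778,0.153,0]
    - [0,-0.778,0.153,0]
    - [0,-0.778,0.153,0]
    - [0,-0.778,0.153,0]

```text
time: 2.95
tool_pos: [0.4804, 0.2777, 0.2801]
tool_rot: [3.055, 1.57, -0.089]
contact_force: [0.8, -0.4, -0.0]
opening: 0.0921
```

Call:
move_arm:
  increments:
    - [0,0,0,0]
    - [0,0,0,0]
    - [0,0,0,0]

```text
time: 3.32
tool_pos: [0.4811, 0.2754, 0.2799]
tool_rot: [1.764, 1.57, -1.381]
contact_force: [0.1, 0.6, 0.5]
opening: 0.0916
```

```bash
python3 - <<'E'
from h import *
P,im=look('w3')
for c,z in(('brown',.005),('pink',.005),('straw',.005)):
    for b in blobs(im,c,smin=60,amin=300):
        e=b[3][0]; print(c,b,plane(P,*e,z).round(4))
to(.56,.294,.10,90)
E
```

```text
brown ([489.1, 28.5], 1512, [467, 6, 45, 45], ([489.0, 28.6], [38.0, 48.8])) [0.6549 0.0509 0.005 ]
brown ([306.7, 104.0], 1213, [288, 84, 38, 41], ([306.8, 104.1], [37.5, 39.5])) [0.5598 0.2943 0.005 ]
brown ([73.4, 233.3], 6662, [0, 207, 173, 72], ([-36.0, 244.6], [60.9, 375.8])) [0.3375 0.8693 0.005 ]
pink ([227.1, 131.4], 1097, [209, 113, 37, 38], ([227.1, 131.3], [34.4, 38.7])) [0.5219 0.412  0.005 ]
straw ([7.7, 172.0], 557, [0, 152, 22, 36], ([26.4, 286.7], [29.6, 277.1])) [0.2551 0.791  0.005 ]
straw ([324.9, 195.3], 908, [308, 178, 35, 35], ([324.9, 195.3], [32.9, 33.7])) [0.4226 0.268  0.005 ]
straw ([164.5, 287.7], 654, [154, 263, 28, 50], ([167.5, 287.6], [25.0, 49.0])) [0.2527 0.5438 0.005 ]
straw ([475.2, 287.6], 665, [459, 263, 28, 50], ([472.0, 288.1], [26.0, 47.7])) [0.2505 0.0094 0.005 ]
straw ([455.8, 330.7], 2912, [307, 323, 277, 14], ([438.3, 332.0], [19.5, 295.0])) [0.1549 0.0568 0.005 ]
t 3.38 tcp [0.4811 0.2754 0.28  ] jaw -90.2 open 0.0919 F [ 0.8 -0.1  0. ] q6 1.96
rot-x [ 0. -0. -1.] inc [ 0.4499 -0.0471 -0.1971] tw -0.003
```

View pics/w3.png

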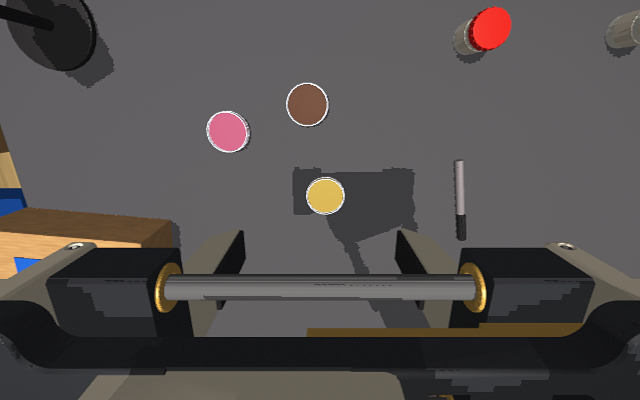

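Brown (307,104) → (0.560, 0.294), pink (227,131) → (0.522, 0.412). Straw at (325,195) stays. Now to the brown plate.

Call:
move_arm:
  increments:
    - [0.45,-0.047,-0.197,-0.003]
    - [0.45,-0.047,-0.197,-0.003]
    - [0.45,-0.047,-0.197,-0.003]
    - [0.45,-0.047,-0.197,-0.003]
    - [0.45,-0.047,-0.197,-0.003]

```text
time: 4.0
tool_pos: [0.5597, 0.2951, 0.1005]
tool_rot: [2.504, 1.571, -0.636]
contact_force: [-0.6, -0.9, -0.2]
opening: 0.0915
```

```bash
python3 - <<'E'
from h import *
P,im=look('w4')
for c,z in(('brown',.005),):
    for b in blobs(im,c,smin=60,amin=1000):
        e=b[3][0]; print(c,b,plane(P,*e,z).round(4))
to(.5595,.294,.004,90)
E
```

```text
brown ([624.0, 102.9], 1914, [603, 65, 37, 70], ([645.9, 97.6], [64.4, 91.5])) [0.6461 0.025  0.005 ]
brown ([321.8, 197.1], 2620, [292, 170, 61, 56], ([321.8, 197.1], [54.7, 59.2])) [0.5584 0.2937 0.005 ]
t 4.05 tcp [0.56   0.2956 0.102 ] jaw -89.9 open 0.0921 F [ 0.4 -0.3 -0.2] q6 1.93
rot-x [ 0.002  0.001 -1.   ] inc [0.245  0.0042 0.0019] tw 0.0017
```

View pics/w4.png

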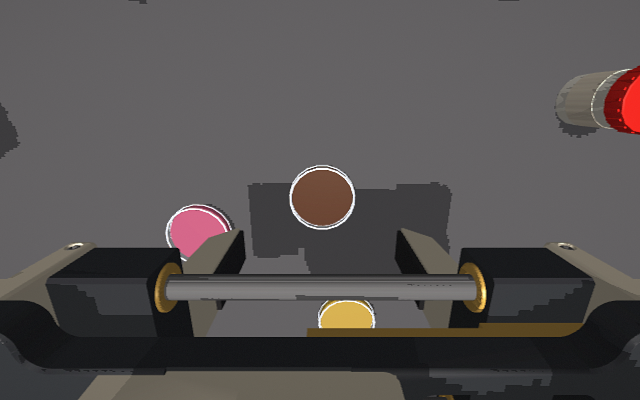

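Call:
move_arm:
  increments:
    - [0.12,0.003,0.002,0.002]
    - [0.19,0.003,0.002,0.002]
    - [0.225,0.003,0.002,0.002]
    - [0.24,0.003,0.002,0.002]
    - [0.242,0.003,0.002,0.002]

```text
time: 4.68
tool_pos: [0.5592, 0.295, 0.0045]
tool_rot: [-2.811, 1.569, 0.331]
contact_force: [0.6, 0.8, -0.1]
opening: 0.0922
```

Call:
move_arm:
  increments:
    - [0,0,0,0]
    - [0,0,0,0]
    - [0,0,0,0]
    - [0,0,0,0]
    - [0,0,0,0]
  gripper: 1
  squeeze: 12

```text
time: 5.3
tool_pos: [0.5585, 0.2947, 0.0032]
tool_rot: [2.933, 1.571, -0.208]
contact_force: [-0.8, -0.5, 1.0]
opening: 0.0596
```

```bash
python3 - <<'E'
from h import *
to(.5735,.075,.10,90)
E
```

```text
t 5.3 tcp [0.5585 0.2947 0.0032] jaw -90.0 open 0.0596 F [-0.8 -0.5  1. ] q6 1.93
rot-x [ 0. -0. -1.] inc [-0.2419  0.5492 -0.0372] tw 0.0006
```

Call:
move_arm:
  increments:
    - [-0.08,0,0,0]
    - [-0.2,0.05,0,0]
    - [-0.24,0.19,-0.015,0]
    - [-0.24,0.33,-0.028,0]
    - [-0.24,0.47,-0.036,0]

```text
time: 5.92
tool_pos: [0.5731, 0.1051, 0.0994]
tool_rot: [3.07, 1.57, -0.071]
contact_force: [0.5, -0.3, 0.3]
opening: 0.0598
```

```bash
python3 - <<'E'
from h import *
to(.5735,.075,.08,90)
E
```

```text
t 5.92 tcp [0.5731 0.1051 0.0994] jaw -89.9 open 0.0598 F [ 0.5 -0.3  0.3] q6 1.62
rot-x [ 0.001 -0.    -1.   ] inc [ 0.0486  0.0752 -0.001 ] tw 0.001
```

Call:
move_arm:
  increments:
    - [0.0,0.05,-0.001,0]
    - [0.03,0.072,-0.001,0]
    - [0.049,0.075,-0.001,0]
    - [0.049,0.075,-0.001,0]

```text
time: 6.42
tool_pos: [0.5725, 0.0779, 0.0782]
tool_rot: [-0.084, 1.568, 3.06]
contact_force: [0.2, -0.2, -1.3]
opening: 0.0593
```

```bash
python3 - <<'E'
from h import *
P,im=look('w5')
for c,z in(('brown',.08),('red',.06)):
    for b in blobs(im,c,smin=60,amin=1000):
        e=b[3][0]; print(c,b,plane(P,*e,z).round(4))
to(.5735,.075,.0045,90)
E
```

```text
brown ([324.5, 119.8], 4482, [286, 81, 78, 79], ([324.5, 119.8], [74.1, 75.7])) [0.6466 0.076  0.08  ]
brown ([319.9, 243.5], 5120, [274, 209, 93, 65], ([319.9, 247.3], [77.6, 92.5])) [0.5721 0.0782 0.08  ]
red ([324.5, 119.7], 4513, [286, 81, 78, 79], ([324.5, 119.7], [74.4, 76.0])) [0.6454 0.0757 0.06  ]
t 6.47 tcp [0.573  0.078  0.0788] jaw -89.9 open 0.0595 F [ 0.6 -0.2 -1. ] q6 1.57
rot-x [-0.001  0.    -1.   ] inc [ 0.1857  0.0074 -0.0016] tw 0.0021
```

View pics/w5.png

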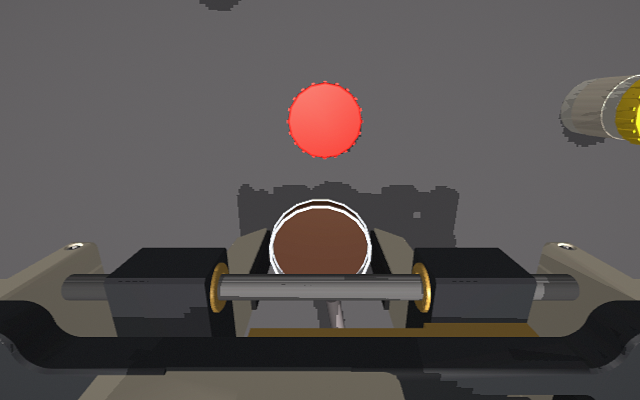

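Brown plate held level at (320,247), the red cap straight ahead at (325,120). Lowering.

Call:
move_arm:
  increments:
    - [0.08,0.005,-0.003,0.002]
    - [0.14,0.0065,-0.003,0.002]
    - [0.17,0.0065,-0.003,0.002]
    - [0.184,0.0065,-0.003,0.002]
    - [0.188,0.0065,-0.003,0.002]

```text
time: 7.1
tool_pos: [0.5749, 0.0743, 0.0046]
tool_rot: [3.045, 1.57, -0.098]
contact_force: [0.4, 0.1, -0.9]
opening: 0.0595
```

Call:
move_arm:
  increments:
    - [0,0,0,0]
    - [0,0,0,0]

```text
time: 7.35
tool_pos: [0.575, 0.074, 0.0049]
tool_rot: [3.055, 1.57, -0.088]
contact_force: [0.2, -1.0, -0.6]
opening: 0.0599
```

```bash
python3 - <<'E'
from h import *
to(.574,.075,.0035,90)
E
```

```text
t 7.35 tcp [0.575  0.074  0.0049] jaw -90.1 open 0.0599 F [ 0.2 -1.  -0.6] q6 1.57
rot-x [ 0.001 -0.    -1.   ] inc [ 0.0036 -0.0024  0.0025] tw -0.0015
```

Call:
move_arm:
  increments:
    - [0.002,-0.001,0.002,0]
    - [0.0035,-0.001,0.002,0]
    - [0.0035,-0.001,0.002,0]

```text
time: 7.72
tool_pos: [0.5737, 0.0745, 0.0032]
tool_rot: [2.021, 1.571, -1.122]
contact_force: [-1.3, 0.4, 3.8]
opening: 0.0597
```

```bash
python3 - <<'E'
from h import *
to(.574,.075,.0035,90)
E
```

```text
t 7.72 tcp [0.5737 0.0745 0.0032] jaw -90.1 open 0.0597 F [-1.3  0.4  3.8] q6 1.57
rot-x [ 0. -0. -1.] inc [-0.0008 -0.0013 -0.0007] tw -0.0014
```

Seated (3.8 N contact). Release.

Call:
move_arm:
  increments:
    - [0,0,0,0]
    - [0,0,0,0]
    - [0,0,0,0]
    - [0,0,0,0]
  gripper: 0.05

```text
time: 8.22
tool_pos: [0.5738, 0.0744, 0.0028]
tool_rot: [0.942, 1.571, -2.201]
contact_force: [-0.3, 0.6, 0.7]
opening: 0.0869
```

Call:
move_arm:
  increments:
    - [-0.05,0,0,0]
    - [-0.2,0,0,0]
    - [-0.3,0,0,0]
    - [-0.3,0,0,0]

```text
time: 8.72
tool_pos: [0.5759, 0.0745, 0.1265]
tool_rot: [3.131, 1.563, -0.013]
contact_force: [0.0, 0.7, -1.3]
opening: 0.0873
```

```bash
python3 - <<'E'
from h import *
P,im=look('w6')
for c,z in(('brown',.006),('red',.06)):
    for b in blobs(im,c,smin=60,amin=1000):
        e=b[3][0]; print(c,b,plane(P,*e,z).round(4))
to(.515,-.41,.18,90)
E
```

```text
brown ([318.6, 121.2], 2771, [289, 91, 61, 62], ([318.6, 121.1], [58.1, 59.2])) [0.642 0.076 0.006]
brown ([320.0, 190.8], 2201, [293, 166, 55, 51], ([320.0, 190.7], [50.4, 53.9])) [0.5739 0.0747 0.006 ]
red ([318.6, 121.2], 2790, [289, 91, 61, 62], ([318.7, 121.2], [58.3, 59.4])) [0.6452 0.0756 0.06  ]
t 8.78 tcp [0.5744 0.0745 0.1242] jaw -90.1 open 0.0871 F [-0.4 -0.4 -0.6] q6 1.57
rot-x [ 0.003 -0.    -1.   ] inc [-0.1399  1.2115  0.1464] tw -0.0014
```

View pics/w6.png

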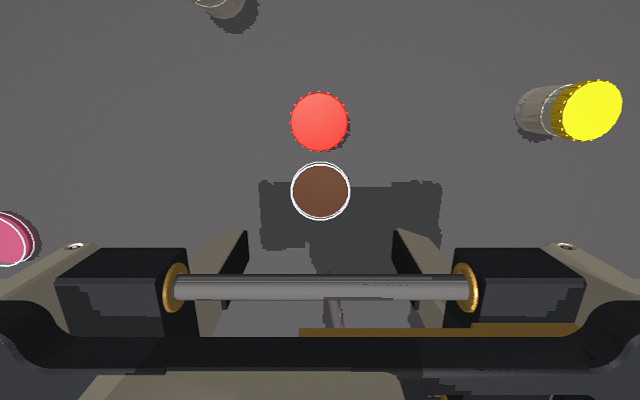

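Brown landed at (0.5739, 0.0747), in line with the jar at (0.645, 0.0756), with about a 20 mm gap. Next the blood plate, with the jaws turned to -60° to stay clear of the purple discs.

Call:
move_arm:
  increments:
    - [-0.14,0.156,0.02,0]
    - [-0.14,0.31,0.04,0]
    - [-0.14,0.46,0.056,0]
    - [-0.14,0.62,0.075,0]
    - [-0.14,0.77,0.093,0]

```text
time: 9.4
tool_pos: [0.5367, -0.2205, 0.177]
tool_rot: [-0.523, 1.568, 2.617]
contact_force: [0.6, 0.5, 0.4]
opening: 0.0872
```

```bash
python3 - <<'E'
from h import *
to(.515,-.41,.14,-60)
E
```

```text
t 9.4 tcp [ 0.5367 -0.2205  0.177 ] jaw -90.1 open 0.0872 F [0.6 0.5 0.4] q6 1.05
rot-x [-0.003  0.001 -1.   ] inc [0.092  0.474  0.0532] tw -0.5014
```

Call:
move_arm:
  increments:
    - [0.0,0.15,0.018,-0.15]
    - [0.02,0.3,0.035,-0.3]
    - [0.06,0.43,0.05,-0.45]
    - [0.092,0.474,0.053,-0.5]
    - [0.092,0.474,0.053,-0.5]

```text
time: 10.02
tool_pos: [0.5146, -0.4087, 0.1385]
tool_rot: [-1.293, 1.565, 2.368]
contact_force: [-0.3, 0.8, 0.1]
opening: 0.0872
```

```bash
python3 - <<'E'
from h import *
P,im=look('w7')
for c,z in(('red',.006),):
    for b in blobs(im,c,smin=60,amin=1000):
        e=b[3][0]; print(c,b,plane(P,*e,z).round(4))
to(.515,-.41,.0035,-60)
E
```

```text
red ([320.9, 185.2], 2089, [295, 161, 53, 50], ([320.9, 185.1], [49.3, 52.1])) [ 0.5143 -0.4091  0.006 ]
t 10.07 tcp [ 0.5155 -0.4078  0.1399] jaw -60.2 open 0.0874 F [ 0.5 -0.4  0.1] q6 0.26
rot-x [-0.003  0.003 -1.   ] inc [0.341  0.0054 0.0035] tw -0.0035
```

View pics/w7.png

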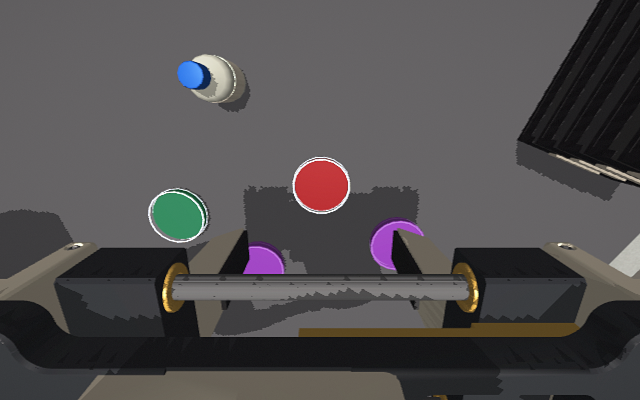

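The red plate is centred at (321,185), and the purples at (260,262) and (398,243) lie behind the finger line. Descending.

Call:
move_arm:
  increments:
    - [0.13,0.004,0.002,-0.003]
    - [0.25,0.004,0.002,-0.003]
    - [0.31,0.004,0.002,-0.003]
    - [0.335,0.004,0.002,-0.003]
    - [0.341,0.004,0.002,-0.003]

```text
time: 10.7
tool_pos: [0.5171, -0.4097, 0.0061]
tool_rot: [1.879, 1.57, -0.737]
contact_force: [-0.3, 0.6, -0.0]
opening: 0.0874
```

Call:
move_arm:
  increments:
    - [0,0,0,0]
    - [0,0,0,0]
    - [0,0,0,0]
    - [0,0,0,0]
    - [0,0,0,0]
  gripper: 1

```text
time: 11.32
tool_pos: [0.5167, -0.4106, 0.0064]
tool_rot: [1.77, 1.57, -0.846]
contact_force: [-1.5, 1.2, 4.5]
opening: 0.0594
```

```bash
python3 - <<'E'
from h import *
to(.515,-.41,.14,-90)
E
```

```text
t 11.32 tcp [ 0.5167 -0.4106  0.0064] jaw -59.9 open 0.0594 F [-1.5  1.2  4.5] q6 0.26
rot-x [ 0.001 -0.001 -1.   ] inc [-0.3341 -0.003   0.0028] tw 0.5014
```

Call:
move_arm:
  increments:
    - [-0.08,0,0,0]
    - [-0.2,0,0,0.1]
    - [-0.33,0,0,0.25]
    - [-0.35,0,0,0.4]
    - [-0.35,0,0,0.5]

```text
time: 11.95
tool_pos: [0.5168, -0.4107, 0.1471]
tool_rot: [2.325, 1.568, -0.819]
contact_force: [0.3, -0.4, -0.3]
opening: 0.0598
```

```bash
python3 - <<'E'
from h import *
to(.574,.0747,.14,-90)
E
```

```text
t 11.95 tcp [ 0.5168 -0.4107  0.1471] jaw -90.1 open 0.0598 F [ 0.3 -0.4 -0.3] q6 0.79
rot-x [ 0.002 -0.002 -1.   ] inc [ 0.0157 -1.2138 -0.14  ] tw -0.0023
```

Call:
move_arm:
  increments:
    - [0.0,-0.12,-0.015,0]
    - [0,-0.27,-0.031,0]
    - [0,-0.42,-0.05,0]
    - [0,-0.57,-0.066,0]
    - [0,-0.72,-0.083,0]

```text
time: 12.58
tool_pos: [0.5491, -0.1204, 0.1455]
tool_rot: [0.819, 1.571, -2.322]
contact_force: [1.0, 0.4, -0.1]
opening: 0.0595
```

```bash
python3 - <<'E'
from h import *
to(.574,.0747,.09,-90)
E
```

```text
t 12.57 tcp [ 0.5491 -0.1204  0.1455] jaw -89.9 open 0.0595 F [ 1.   0.4 -0.1] q6 1.22
rot-x [-0. -0. -1.] inc [ 0.1388 -0.4876 -0.063 ] tw 0.0012
```

Call:
move_arm:
  increments:
    - [0.0,-0.15,-0.02,0]
    - [0,-0.3,-0.04,0]
    - [0.0,-0.43,-0.058,0]
    - [0.06,-0.487,-0.063,0]
    - [0.12,-0.487,-0.063,0]

```text
time: 13.2
tool_pos: [0.5741, 0.0748, 0.097]
tool_rot: [-2.902, 1.57, 0.244]
contact_force: [-0.6, -0.0, -1.8]
opening: 0.0596
```

Call:
move_arm:
  increments:
    - [0,0,0,0]
    - [0,0,0,0]
    - [0,0,0,0]

```text
time: 13.58
tool_pos: [0.5748, 0.0721, 0.0988]
tool_rot: [3.089, 1.569, -0.052]
contact_force: [0.1, 0.0, -0.0]
opening: 0.0595
```

```bash
python3 - <<'E'
from h import *
P,im=look('w8')
s=robot.observe()
for b in blobs(im,'red',smin=60,amin=800): print(b,plane(P,*b[3][0],.06).round(4),plane(P,*b[3][0],s['tool_pos'][2]).round(4))
for b in blobs(im,'brown',smin=60,vmax=170,amin=300): print('brown',b,plane(P,*b[3][0],.006).round(4))
to(.574,.0747,.0205,-90)
E
```

```text
([315.1, 121.6], 3610, [281, 87, 69, 70], ([315.2, 121.6], [66.5, 67.8])) [0.6453 0.0756 0.06  ] [0.6479 0.075  0.0987]
([319.9, 243.7], 4994, [274, 209, 93, 65], ([319.9, 247.5], [76.8, 90.8])) [0.5524 0.0724 0.06  ] [0.5732 0.0724 0.0987]
brown ([316.7, 188.5], 1576, [287, 171, 61, 38], ([317.1, 190.9], [39.2, 61.1])) [0.5806 0.075  0.006 ]
t 13.62 tcp [0.5747 0.0722 0.0987] jaw -89.9 open 0.0592 F [-0.6  0.1  0.1] q6 1.56
rot-x [ 0.002 -0.    -1.   ] inc [ 0.1955 -0.0064  0.0022] tw 0.0009
```

View pics/w8.png

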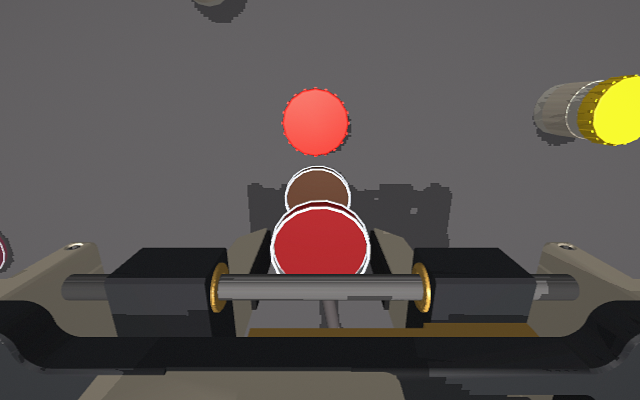

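The held red plate sits at (320,247), the same place in the grip as brown did. Going to the same tool position as brown's release.

Call:
move_arm:
  increments:
    - [0.07,-0.006,0.002,0]
    - [0.14,-0.006,0.002,0]
    - [0.165,-0.006,0.002,0]
    - [0.175,-0.006,0.002,0]
    - [0.175,-0.006,0.002,0]

```text
time: 14.25
tool_pos: [0.5739, 0.0749, 0.0284]
tool_rot: [3.059, 1.569, -0.081]
contact_force: [-0.6, 0.2, -0.0]
opening: 0.0595
```

Call:
move_arm:
  increments:
    - [0,0,0,0]
    - [0,0,0,0]

```text
time: 14.5
tool_pos: [0.5737, 0.075, 0.0283]
tool_rot: [3.075, 1.57, -0.065]
contact_force: [-0.1, 0.1, 0.8]
opening: 0.0597
```

```bash
python3 - <<'E'
from h import *
to(.574,.0745,.020,-90)
E
```

```text
t 14.5 tcp [0.5737 0.075  0.0283] jaw -89.9 open 0.0597 F [-0.1  0.1  0.8] q6 1.57
rot-x [ 0.001 -0.    -1.   ] inc [ 0.0208  0.0012 -0.0007] tw 0.0016
```

Call:
move_arm:
  increments:
    - [0.008,0.001,0,0]
    - [0.014,0.001,0,0]
    - [0.017,0.001,0,0]
    - [0.017,0.001,0,0]

```text
time: 15.0
tool_pos: [0.5732, 0.0746, 0.0213]
tool_rot: [0.84, 1.571, -2.3]
contact_force: [-2.4, -0.0, 4.9]
opening: 0.0596
```

```bash
python3 - <<'E'
from h import *
to(.574,.0745,.020,-90)
E
```

```text
t 15.0 tcp [0.5732 0.0746 0.0213] jaw -89.9 open 0.0596 F [-2.4 -0.   4.9] q6 1.57
rot-x [-0. -0. -1.] inc [ 0.0033  0.0002 -0.0021] tw 0.0016
```

Contact at the expected height (4.9 N). Release.

Call:
move_arm:
  increments:
    - [0,0,0,0]
    - [0,0,0,0]
    - [0,0,0,0]
    - [0,0,0,0]
  gripper: 0.05

```text
time: 15.5
tool_pos: [0.5733, 0.0746, 0.0207]
tool_rot: [0.608, 1.571, -2.532]
contact_force: [0.1, -0.0, -0.6]
opening: 0.0868
```

Call:
move_arm:
  increments:
    - [-0.05,0,0,0]
    - [-0.2,0,0,0]
    - [-0.3,0,0,0]
    - [-0.3,0,0,0]
    - [-0.3,0,0,0]

```text
time: 16.12
tool_pos: [0.5726, 0.0746, 0.14]
tool_rot: [0.102, 1.569, -3.038]
contact_force: [-0.1, -0.4, -0.5]
opening: 0.087
```

```bash
python3 - <<'E'
from h import *
P,im=look('w9')
for b in blobs(im,'red',smin=60,amin=800): print(b,plane(P,*b[3][0],.06).round(4),plane(P,*b[3][0],.021).round(4))
to(.522,.411,.15,-90)
E
```

```text
([319.1, 115.1], 2546, [290, 86, 59, 59], ([319.1, 115.0], [55.4, 56.9])) [0.6452 0.0757 0.06  ] [0.6433 0.0758 0.021 ]
([319.9, 189.4], 2264, [292, 164, 56, 52], ([319.8, 189.3], [51.2, 54.6])) [0.5835 0.075  0.06  ] [0.5715 0.075  0.021 ]
t 16.18 tcp [0.5723 0.0746 0.1394] jaw -89.9 open 0.0869 F [-0.3  0.8 -0.1] q6 1.57
rot-x [-0.003 -0.    -1.   ] inc [-0.0262 -0.8412  0.1246] tw 0.0016
```

View pics/w9.png

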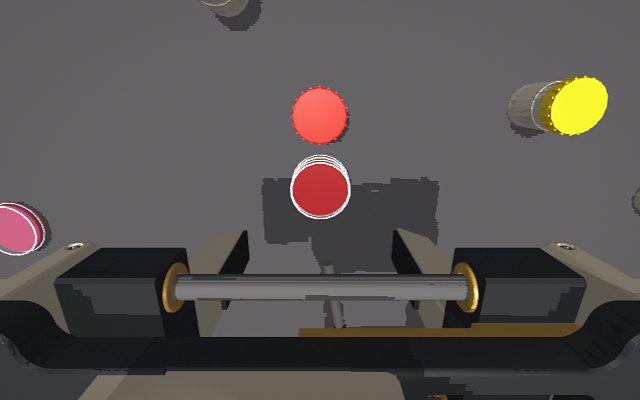

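Stack 1 is neat: the red plate at (320,189) is within about 2 mm of brown. Now the pink plate.

Call:
move_arm:
  increments:
    - [-0.026,-0.155,0.023,0]
    - [-0.026,-0.31,0.046,0]
    - [-0.026,-0.46,0.068,0]
    - [-0.026,-0.61,0.09,0]
    - [-0.026,-0.76,0.112,0]

```text
time: 16.8
tool_pos: [0.5268, 0.38, 0.1492]
tool_rot: [0.57, 1.568, -2.57]
contact_force: [0.8, 0.1, -0.5]
opening: 0.0875
```

```bash
python3 - <<'E'
from h import *
to(.522,.4115,.14,-90)
E
```

```text
t 16.8 tcp [0.5268 0.38   0.1492] jaw -89.9 open 0.0875 F [ 0.8  0.1 -0.5] q6 2.08
rot-x [-0.003 -0.002 -1.   ] inc [ 0.0228 -0.0787  0.0118] tw 0.0015
```

Call:
move_arm:
  increments:
    - [0.023,-0.05,0.012,0]
    - [0.023,-0.078,0.012,0]
    - [0.023,-0.078,0.012,0]
    - [0.023,-0.078,0.012,0]

```text
time: 17.3
tool_pos: [0.5239, 0.4082, 0.1421]
tool_rot: [1.734, 1.57, -1.408]
contact_force: [-0.3, -0.5, 0.6]
opening: 0.0872
```

```bash
python3 - <<'E'
from h import *
P,im=look('w10')
for b in blobs(im,'pink',smin=60,amin=800): print(b,plane(P,*b[3][0],.006).round(4))
to(.522,.4115,.004,-90)
E
```

```text
([318.6, 186.0], 2021, [293, 162, 52, 49], ([318.7, 186.0], [48.2, 51.6])) [0.5214 0.4098 0.006 ]
t 17.35 tcp [0.5239 0.4083 0.1423] jaw -90.0 open 0.0874 F [ 0.5 -0.4  0.9] q6 2.12
rot-x [ 0. -0. -1.] inc [ 0.3458 -0.0082  0.0049] tw -0.0003
```

View pics/w10.png

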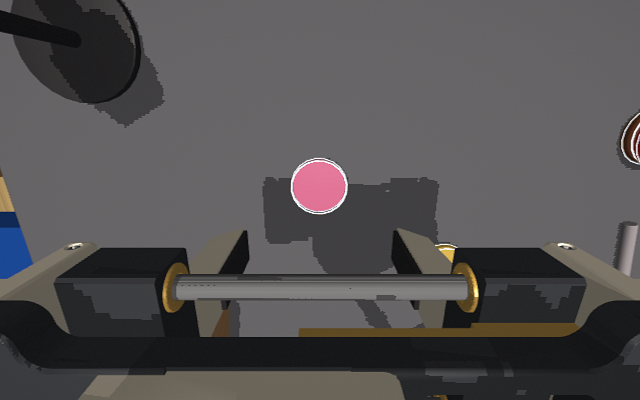

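Pink is centred at (319,186); descending.

Call:
move_arm:
  increments:
    - [0.13,-0.005,0.004,0]
    - [0.25,-0.005,0.004,0]
    - [0.32,-0.005,0.004,0]
    - [0.34,-0.005,0.004,0]
    - [0.346,-0.005,0.004,0]

```text
time: 17.98
tool_pos: [0.5224, 0.4114, 0.0044]
tool_rot: [-2.688, 1.57, 0.454]
contact_force: [0.4, -0.1, -0.3]
opening: 0.0871
```

Call:
move_arm:
  increments:
    - [0,0,0,0]
    - [0,0,0,0]
    - [0,0,0,0]
    - [0,0,0,0]
    - [0,0,0,0]
  gripper: 1

```text
time: 18.6
tool_pos: [0.5218, 0.4119, 0.0043]
tool_rot: [-2.766, 1.57, 0.377]
contact_force: [-0.9, -1.4, 5.9]
opening: 0.0597
```

```bash
python3 - <<'E'
from h import *
to(.581,-.129,.14,-90)
E
```

```text
t 18.6 tcp [0.5218 0.4119 0.0043] jaw -89.9 open 0.0597 F [-0.9 -1.4  5.9] q6 2.12
rot-x [ 0.001  0.    -1.   ] inc [-0.3396  1.3523 -0.146 ] tw 0.0016
```

Call:
move_arm:
  increments:
    - [-0.08,0,0,0]
    - [-0.2,0.03,0,0]
    - [-0.33,0.15,-0.015,0]
    - [-0.35,0.3,-0.03,0]
    - [-0.35,0.45,-0.048,0]

```text
time: 19.23
tool_pos: [0.5412, 0.2335, 0.145]
tool_rot: [-2.911, 1.568, 0.233]
contact_force: [1.0, -0.8, 0.1]
opening: 0.0595
```

```bash
python3 - <<'E'
from h import *
to(.581,-.129,.14,-90)
E
```

```text
t 19.23 tcp [0.5412 0.2335 0.145 ] jaw -89.8 open 0.0595 F [ 1.  -0.8  0.1] q6 1.85
rot-x [ 0.003  0.001 -1.   ] inc [ 0.0122  0.9066 -0.0969] tw 0.0026
```

Call:
move_arm:
  increments:
    - [0,0.15,-0.016,0]
    - [0,0.3,-0.032,0]
    - [0,0.45,-0.048,0]
    - [0,0.6,-0.064,0]
    - [0,0.75,-0.08,0]

```text
time: 19.85
tool_pos: [0.5731, -0.0671, 0.1435]
tool_rot: [-1.247, 1.571, 1.896]
contact_force: [0.5, 0.2, 0.6]
opening: 0.0595
```

```bash
python3 - <<'E'
from h import *
to(.581,-.129,.09,-90)
E
```

```text
t 19.85 tcp [ 0.5731 -0.0671  0.1435] jaw -89.9 open 0.0595 F [0.5 0.2 0.6] q6 1.32
rot-x [-0.  0. -1.] inc [ 0.1337  0.1547 -0.0196] tw 0.0016
```

Call:
move_arm:
  increments:
    - [0,0.1,-0.014,0]
    - [0.03,0.15,-0.0196,0]
    - [0.1,0.155,-0.0196,0]
    - [0.134,0.155,-0.0196,0]
    - [0.134,0.155,-0.0196,0]

```text
time: 20.48
tool_pos: [0.5803, -0.126, 0.0886]
tool_rot: [-0.375, 1.568, 2.77]
contact_force: [0.6, 0.0, -0.4]
opening: 0.0592
```

Call:
move_arm:
  increments:
    - [0,0,0,0]
    - [0,0,0,0]

```text
time: 20.72
tool_pos: [0.5817, -0.127, 0.091]
tool_rot: [2.762, 1.569, -0.377]
contact_force: [-0.6, -0.3, 0.3]
opening: 0.0599
```

```bash
python3 - <<'E'
from h import *
P,im=look('w11');s=robot.observe()
for b in blobs(im,'yellow',smin=60,amin=800): print(b,plane(P,*b[3][0],.06).round(4))
for b in blobs(im,'pink',smin=60,amin=800): print(b,plane(P,*b[3][0],s['tool_pos'][2]).round(4))
to(.581,-.129,.003,-90)
E
```

```text
([324.1, 121.1], 3865, [289, 85, 72, 72], ([324.1, 121.1], [68.7, 70.4])) [ 0.653  -0.1292  0.06  ]
([319.9, 243.5], 5090, [274, 209, 93, 65], ([319.9, 247.4], [77.4, 92.0])) [ 0.5802 -0.1268  0.0909]
t 20.77 tcp [ 0.5816 -0.1271  0.0909] jaw -89.9 open 0.0595 F [-0.2  0.2 -0.4] q6 1.22
rot-x [ 0.002 -0.001 -1.   ] inc [0.2198 0.0046 0.0019] tw 0.002
```

View pics/w11.png

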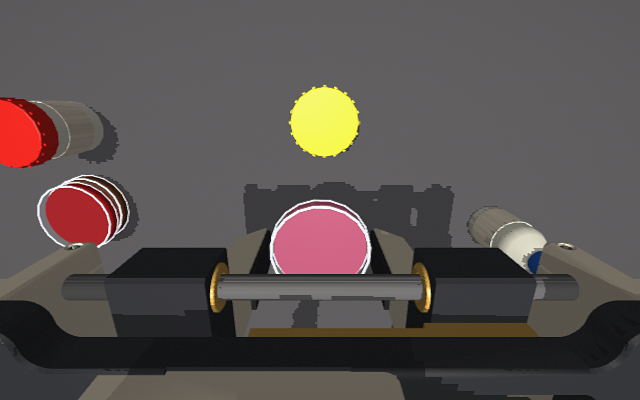

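Pink held at (320,247), yellow cap ahead at (324,121), saline clear of the body at (520,240). Lowering.

Call:
move_arm:
  increments:
    - [0.08,0.0045,0.001,0.002]
    - [0.16,0.0045,0.001,0.002]
    - [0.195,0.0045,0.001,0.002]
    - [0.205,0.0045,0.001,0.002]
    - [0.207,0.0045,0.001,0.002]

```text
time: 21.4
tool_pos: [0.5814, -0.1293, 0.0081]
tool_rot: [2.728, 1.569, -0.414]
contact_force: [0.7, -0.4, 0.1]
opening: 0.0593
```

Call:
move_arm:
  increments:
    - [0,0,0,0]
    - [0,0,0,0]

```text
time: 21.65
tool_pos: [0.5812, -0.1292, 0.008]
tool_rot: [2.762, 1.569, -0.38]
contact_force: [0.3, 0.0, -0.4]
opening: 0.0598
```

```bash
python3 - <<'E'
from h import *
to(.5815,-.129,.004,-90)
E
```

```text
t 21.65 tcp [ 0.5812 -0.1292  0.008 ] jaw -90.0 open 0.0598 F [ 0.3  0.  -0.4] q6 1.22
rot-x [ 0.001 -0.001 -1.   ] inc [ 0.0101 -0.0005 -0.0008] tw -0.0004
```

Call:
move_arm:
  increments:
    - [0.005,-0.0005,0,0]
    - [0.008,-0.0005,0,0]
    - [0.01,-0.0005,0,0]
    - [0.01,-0.0005,0,0]

```text
time: 22.15
tool_pos: [0.5808, -0.1289, 0.0043]
tool_rot: [2.526, 1.57, -0.616]
contact_force: [-2.8, 1.3, 8.8]
opening: 0.0598
```

```bash
python3 - <<'E'
from h import *
to(.5815,-.129,.004,-90)
E
```

```text
t 22.15 tcp [ 0.5808 -0.1289  0.0043] jaw -90.0 open 0.0598 F [-2.8  1.3  8.8] q6 1.22
rot-x [ 0. -0. -1.] inc [ 0.0007  0.0003 -0.0019] tw -0.0004
```

Seated (8.8 N). Release and rise.

Call:
move_arm:
  increments:
    - [0,0,0,0]
    - [0,0,0,0]
    - [0,0,0,0]
    - [0,0,0,0]
  gripper: 0.05

```text
time: 22.65
tool_pos: [0.5807, -0.1289, 0.0031]
tool_rot: [0.093, 1.571, -3.049]
contact_force: [-1.2, 0.2, 0.0]
opening: 0.0869
```

Call:
move_arm:
  increments:
    - [-0.05,0,0,0]
    - [-0.2,0,0,0]
    - [-0.33,0,0,0]
    - [-0.35,0,0,0]
    - [-0.35,0,0,0]

```text
time: 23.28
tool_pos: [0.5806, -0.1288, 0.1432]
tool_rot: [2.561, 1.57, -0.581]
contact_force: [0.5, 0.0, -0.6]
opening: 0.0871
```

```bash
python3 - <<'E'
from h import *
P,im=look('w12')
for b in blobs(im,'yellow',smin=60,amin=800): print(b,plane(P,*b[3][0],.06).round(4))
for b in blobs(im,'pink',smin=60,amin=800): print(b,plane(P,*b[3][0],.006).round(4))
to(.409,-.293,.15,-90)
E
```

```text
([320.8, 115.4], 2450, [293, 87, 57, 57], ([320.8, 115.4], [54.6, 55.9])) [ 0.6528 -0.1292  0.06  ]
([319.9, 183.8], 2026, [294, 160, 53, 49], ([319.9, 183.7], [48.4, 51.5])) [ 0.5803 -0.1285  0.006 ]
t 23.32 tcp [ 0.58   -0.1286  0.142 ] jaw -90.0 open 0.0869 F [ 0.4  0.4 -1. ] q6 1.22
rot-x [-0.002  0.001 -1.   ] inc [-0.0194  0.4111  0.4273] tw -0.0004
```

View pics/w12.png

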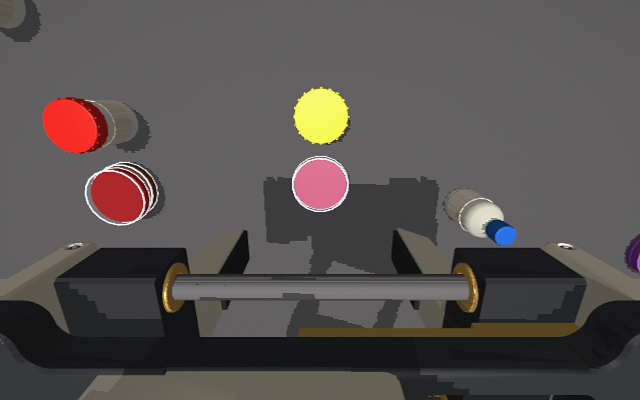

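Pink is at (0.580, -0.1285), straight in front of the yellow jar (0.6528, -0.1292), with about a 20 mm gap. Now green.

Call:
move_arm:
  increments:
    - [-0.02,0.1,0.1,-0.1]
    - [-0.02,0.2,0.21,-0.2]
    - [-0.02,0.3,0.31,-0.35]
    - [-0.02,0.39,0.41,-0.5]
    - [-0.02,0.411,0.427,-0.5]

```text
time: 23.95
tool_pos: [0.407, -0.2942, 0.1494]
tool_rot: [-1.187, 1.567, 2.475]
contact_force: [-0.8, 0.3, -0.1]
opening: 0.0871
```

Call:
move_arm:
  increments:
    - [0,0,0,0]
    - [0,0,0,0]

```text
time: 24.2
tool_pos: [0.4105, -0.2922, 0.1506]
tool_rot: [-1.592, 1.57, 2.073]
contact_force: [0.0, 1.2, 0.3]
opening: 0.0872
```

```bash
python3 - <<'E'
from h import *
P,im=look('w13')
for b in blobs(im,'green',smin=60,amin=800): print(b,plane(P,*b[3][0],.006).round(4))
to(.409,-.293,.004,-60)
E
```

```text
([320.2, 183.3], 1923, [295, 160, 51, 48], ([320.2, 183.2], [47.2, 50.2])) [ 0.4091 -0.293   0.006 ]
t 24.25 tcp [ 0.4106 -0.2921  0.1507] jaw -60.0 open 0.0873 F [ 0.6  0.3 -0.9] q6 0.28
rot-x [-0.     0.001 -1.   ] inc [3.669e-01 2.000e-04 4.600e-03] tw 0.0004
```

View pics/w13.png

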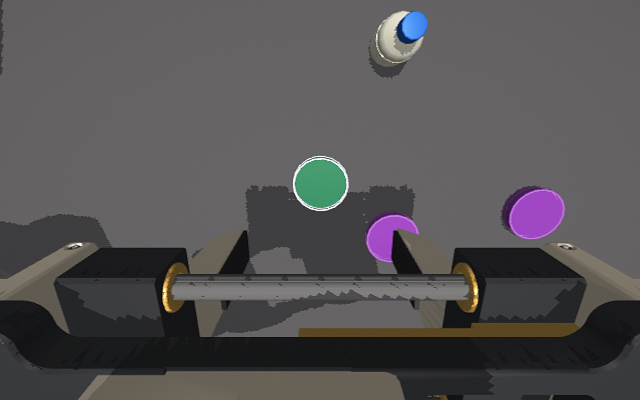

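Green is centred at (320,183); the purple disc at (392,238) is behind the finger line (about 35 mm clear). Descending.

Call:
move_arm:
  increments:
    - [0.13,0,0.004,0]
    - [0.27,0,0.004,0]
    - [0.34,0,0.004,0]
    - [0.362,0,0.004,0]
    - [0.368,0,0.004,0]

```text
time: 24.88
tool_pos: [0.4092, -0.2938, 0.0042]
tool_rot: [1.789, 1.57, -0.828]
contact_force: [-0.2, -0.0, 0.2]
opening: 0.0873
```

Call:
move_arm:
  increments:
    - [0,0,0,0]
    - [0,0,0,0]
    - [0,0,0,0]
    - [0,0,0,0]
    - [0,0,0,0]
  gripper: 1

```text
time: 25.5
tool_pos: [0.4087, -0.2943, 0.0046]
tool_rot: [1.808, 1.57, -0.81]
contact_force: [-1.3, 1.0, 4.9]
opening: 0.0593
```

```bash
python3 - <<'E'
from h import *
to(.5805,-.129,.15,-90)
E
```

```text
t 25.5 tcp [ 0.4087 -0.2943  0.0046] jaw -60.0 open 0.0593 F [-1.3  1.   4.9] q6 0.27
rot-x [ 0.001 -0.001 -1.   ] inc [-0.3634 -0.1431 -0.5786] tw 0.4994
```

Call:
move_arm:
  increments:
    - [-0.08,0,0,0]
    - [-0.2,0,0,0]
    - [-0.34,-0.01,-0.05,0.15]
    - [-0.363,-0.05,-0.18,0.3]
    - [-0.363,-0.08,-0.32,0.45]

```text
time: 26.12
tool_pos: [0.5045, -0.2019, 0.1509]
tool_rot: [2.518, 1.568, -0.578]
contact_force: [-0.4, 0.0, -0.3]
opening: 0.0593
```

```bash
python3 - <<'E'
from h import *
to(.5805,-.129,.11,-90)
E
```

```text
t 26.12 tcp [ 0.5045 -0.2019  0.1509] jaw -87.4 open 0.0593 F [-0.4  0.  -0.3] q6 1.0
rot-x [ 0.003 -0.002 -1.   ] inc [ 0.1024 -0.1738 -0.1977] tw 0.043
```

Call:
move_arm:
  increments:
    - [0,-0.1,-0.11,0.043]
    - [0,-0.174,-0.195,0.043]
    - [0.05,-0.174,-0.197,0.043]
    - [0.102,-0.174,-0.197,0.043]
    - [0.102,-0.174,-0.197,0.043]

```text
time: 26.75
tool_pos: [0.5772, -0.1281, 0.1066]
tool_rot: [-0.335, 1.567, 2.813]
contact_force: [-0.7, -1.1, -0.9]
opening: 0.0596
```

Call:
move_arm:
  increments:
    - [0,0,0,0]
    - [0,0,0,0]

```text
time: 27.0
tool_pos: [0.5789, -0.1291, 0.1095]
tool_rot: [2.759, 1.569, -0.377]
contact_force: [1.1, -0.6, -0.7]
opening: 0.0594
```

```bash
python3 - <<'E'
from h import *
P,im=look('w14');s=robot.observe()
for b in blobs(im,'green',smin=60,amin=800): print(b,plane(P,*b[3][0],s['tool_pos'][2]).round(4))
to(.5805,-.129,.020,-90)
E
```

```text
([319.9, 242.3], 5237, [274, 206, 93, 68], ([319.8, 245.5], [78.0, 91.9])) [ 0.5787 -0.1288  0.1094]
t 27.05 tcp [ 0.5788 -0.1291  0.1094] jaw -89.6 open 0.0598 F [-0.1  0.1 -0.9] q6 1.22
rot-x [ 0.002 -0.001 -1.   ] inc [ 0.2235 -0.0003 -0.0038] tw 0.0062
```

View pics/w14.png

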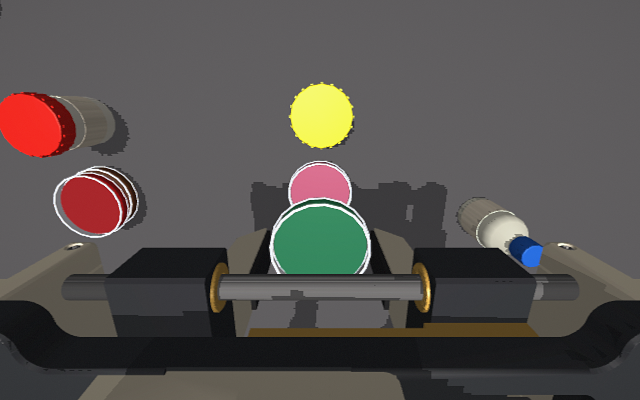

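Green is held at (320,245.5), about 1.2 mm farther forward in the grip than pink was, so I aim 1 mm nearer.

Call:
move_arm:
  increments:
    - [0.08,0,-0.002,0.006]
    - [0.16,0,-0.002,0.006]
    - [0.19,0,-0.002,0.006]
    - [0.204,0,-0.002,0.006]
    - [0.204,0,-0.002,0.006]

```text
time: 27.68
tool_pos: [0.5797, -0.1289, 0.0275]
tool_rot: [2.723, 1.57, -0.418]
contact_force: [1.0, 0.6, -0.0]
opening: 0.0591
```

Call:
move_arm:
  increments:
    - [0,0,0,0]
    - [0,0,0,0]

```text
time: 27.92
tool_pos: [0.5797, -0.1289, 0.0276]
tool_rot: [2.734, 1.569, -0.407]
contact_force: [0.7, -0.2, -0.6]
opening: 0.0596
```

```bash
python3 - <<'E'
from h import *
to(.5797,-.1289,.020,-90)
E
```

```text
t 27.93 tcp [ 0.5797 -0.1289  0.0276] jaw -90.0 open 0.0596 F [ 0.7 -0.2 -0.6] q6 1.22
rot-x [ 0.001 -0.001 -1.   ] inc [ 0.019   0.     -0.0001] tw 0.0006
```

Call:
move_arm:
  increments:
    - [0.009,0,0,0]
    - [0.015,0,0,0]
    - [0.019,0,0,0]
    - [0.019,0,0,0]

```text
time: 28.42
tool_pos: [0.5791, -0.1287, 0.0197]
tool_rot: [0.848, 1.571, -2.293]
contact_force: [-2.1, -0.1, 4.4]
opening: 0.0596
```

```bash
python3 - <<'E'
from h import *
to(.5797,-.1289,.020,-90)
E
```

```text
t 28.43 tcp [ 0.5791 -0.1287  0.0197] jaw -90.0 open 0.0596 F [-2.1 -0.1  4.4] q6 1.22
rot-x [-0. -0. -1.] inc [-0.0008  0.0005 -0.0015] tw 0.0006
```

Call:
move_arm:
  increments:
    - [0,0,0,0]
    - [0,0,0,0]
    - [0,0,0,0]
    - [0,0,0,0]
  gripper: 0.05

```text
time: 28.92
tool_pos: [0.5792, -0.1287, 0.0191]
tool_rot: [0.115, 1.571, -3.026]
contact_force: [-0.3, -0.1, 0.2]
opening: 0.087
```

Call:
move_arm:
  increments:
    - [-0.05,0,0,0]
    - [-0.2,0,0,0]
    - [-0.35,0,0,0]
    - [-0.4,0,0,0]
    - [-0.4,0,0,0]

```text
time: 29.55
tool_pos: [0.58, -0.129, 0.181]
tool_rot: [2.767, 1.567, -0.374]
contact_force: [-0.4, 0.3, -0.0]
opening: 0.0872
```

```bash
python3 - <<'E'
from h import *
P,im=look('w15')
for b in blobs(im,'yellow',smin=60,amin=800): print(b,plane(P,*b[3][0],.06).round(4))
for b in blobs(im,'green',smin=60,amin=800): print(b,plane(P,*b[3][0],.021).round(4))
to(.5577,-.282,.18,-90)
E
```

```text
([320.4, 113.4], 1852, [296, 89, 50, 49], ([320.4, 113.4], [47.4, 48.3])) [ 0.6527 -0.1292  0.06  ]
([319.5, 178.6], 1768, [296, 156, 48, 46], ([319.5, 178.6], [45.5, 47.9])) [ 0.5799 -0.1284  0.021 ]
t 29.6 tcp [ 0.5791 -0.1287  0.1791] jaw -90.0 open 0.087 F [-0.7 -1.  -0. ] q6 1.22
rot-x [ 0. -0. -1.] inc [-0.0022  0.3833  0.0538] tw 0.0006
```

View pics/w15.png

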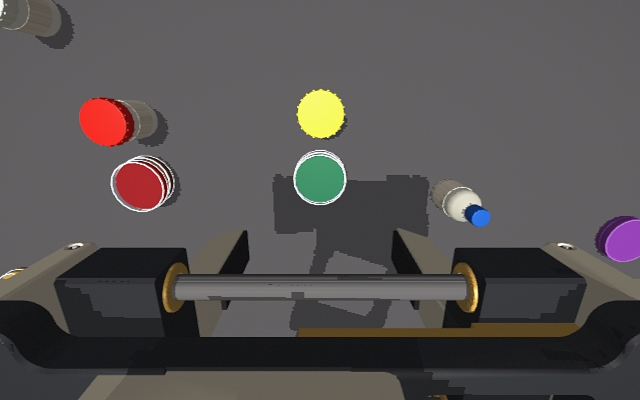

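Stack 2 is neat: green (320,179) → (0.5799, -0.1284), within 1 mm of pink. Now the saline bottle.

Call:
move_arm:
  increments:
    - [-0.002,0.14,0.02,0]
    - [-0.002,0.28,0.04,0]
    - [-0.002,0.375,0.053,0]
    - [-0.002,0.383,0.054,0]
    - [-0.002,0.383,0.054,0]

```text
time: 30.22
tool_pos: [0.5571, -0.2812, 0.1783]
tool_rot: [-0.702, 1.568, 2.439]
contact_force: [-0.4, 0.5, 0.1]
opening: 0.0874
```

Call:
move_arm:
  increments:
    - [0,0,0,0]
    - [0,0,0,0]

```text
time: 30.48
tool_pos: [0.558, -0.2807, 0.18]
tool_rot: [-0.883, 1.571, 2.26]
contact_force: [0.3, -0.7, -0.8]
opening: 0.0871
```

```bash
python3 - <<'E'
from h import *
P,im=look('w16')
for b in blobs(im,'blue',smin=60,amin=200): print(b,plane(P,*b[3][0],.085).round(4))
to(.558,-.282,.024,-90)
E
```

```text
([321.2, 194.0], 354, [312, 183, 19, 23], ([321.3, 194.0], [19.5, 21.9])) [ 0.5599 -0.2817  0.085 ]
t 30.52 tcp [ 0.558  -0.2809  0.1801] jaw -89.9 open 0.087 F [-0.5  0.7 -0. ] q6 0.98
rot-x [ 0. -0. -1.] inc [3.903e-01 2.600e-03 1.000e-04] tw 0.0019
```

View pics/w16.png

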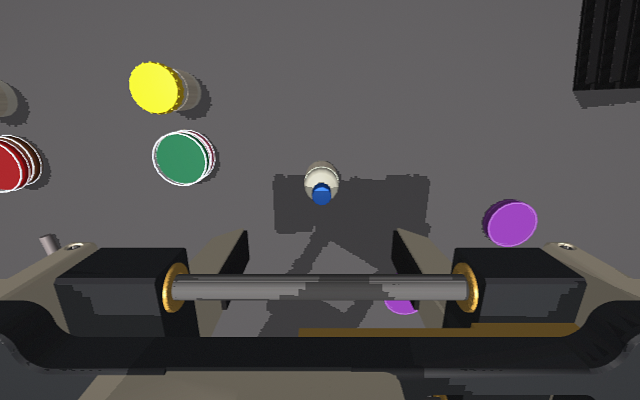

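Saline cap at (321,194), centred. Descending.

Call:
move_arm:
  increments:
    - [0.13,0.0025,-0.001,0.002]
    - [0.27,0.0025,-0.001,0.002]
    - [0.36,0.0025,-0.001,0.002]
    - [0.385,0.0025,-0.001,0.002]
    - [0.388,0.0025,-0.001,0.002]

```text
time: 31.15
tool_pos: [0.5586, -0.2829, 0.0254]
tool_rot: [2.458, 1.57, -0.685]
contact_force: [0.3, 0.2, 0.9]
opening: 0.087
```

Call:
move_arm:
  increments:
    - [0,0,0,0]
    - [0,0,0,0]
    - [0,0,0,0]
    - [0,0,0,0]
    - [0,0,0,0]
  gripper: 1
  squeeze: 12

```text
time: 31.78
tool_pos: [0.5581, -0.283, 0.0249]
tool_rot: [1.994, 1.571, -1.149]
contact_force: [1.1, -0.1, -0.4]
opening: 0.0418
```

Call:
move_arm:
  increments:
    - [0,0,0,0]
    - [0,0,0,0]

```text
time: 32.02
tool_pos: [0.5581, -0.2829, 0.0248]
tool_rot: [0.9, 1.571, -2.243]
contact_force: [-0.1, 0.2, 1.4]
opening: 0.0358
```

```bash
python3 - <<'E'
from h import *
to(.6485,-.0272,.15,-90)
E
```

```text
t 32.02 tcp [ 0.5581 -0.2829  0.0248] jaw -90.1 open 0.0358 F [-0.1  0.2  1.4] q6 0.98
rot-x [-0. -0. -1.] inc [-0.313  -0.6396 -0.225 ] tw -0.0015
```

Call:
move_arm:
  increments:
    - [-0.05,0,0,0]
    - [-0.17,0,0,0]
    - [-0.29,0,0,0]
    - [-0.313,-0.1,-0.035,0]
    - [-0.313,-0.22,-0.077,0]
  squeeze: 18

```text
time: 32.65
tool_pos: [0.5897, -0.1951, 0.1514]
tool_rot: [2.655, 1.568, -0.49]
contact_force: [1.6, -0.1, -1.2]
opening: 0.0353
```

```bash
python3 - <<'E'
from h import *
to(.6485,-.0272,.15,-90)
E
```

```text
t 32.65 tcp [ 0.5897 -0.1951  0.1514] jaw -90.2 open 0.0353 F [ 1.6 -0.1 -1.2] q6 1.13
rot-x [ 0.002 -0.001 -1.   ] inc [ 0.0034 -0.4204 -0.1455] tw -0.0036
```

Call:
move_arm:
  increments:
    - [0,-0.13,-0.045,0]
    - [0,-0.26,-0.09,0]
    - [0,-0.36,-0.125,0]
    - [0,-0.41,-0.142,0]
    - [0,-0.42,-0.1455,0]

```text
time: 33.28
tool_pos: [0.6475, -0.0264, 0.1497]
tool_rot: [0.517, 1.57, -2.624]
contact_force: [-0.1, 0.2, -1.2]
opening: 0.0357
```

Call:
move_arm:
  increments:
    - [0,0,0,0]
    - [0,0,0,0]

```text
time: 33.52
tool_pos: [0.6472, -0.0287, 0.15]
tool_rot: [1.07, 1.57, -2.075]
contact_force: [-0.4, 0.6, -1.1]
opening: 0.0356
```

```bash
python3 - <<'E'
from h import *
P,im=look('w17')
for c in('red','yellow'):
  for b in blobs(im,c,smin=60,amin=800): print(b,plane(P,*b[3][0],.06).round(4))
to(.6485,-.0272,.024,-90)
E
```

```text
([207.2, 198.3], 2024, [181, 174, 54, 50], ([207.2, 198.4], [48.0, 52.0])) [0.6468 0.0735 0.06  ]
t 33.58 tcp [ 0.6473 -0.0286  0.15  ] jaw -90.2 open 0.0355 F [ 0.  -0.  -0.4] q6 1.41
rot-x [-0. -0. -1.] inc [ 0.3151 -0.0036 -0.0031] tw -0.0033
```

View pics/w17.png

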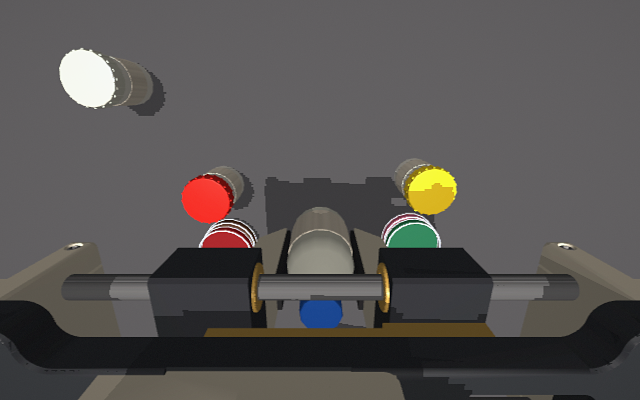

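The bottle hangs upright between the jars: red cap (207,198), yellow (432,190). Lowering.

Call:
move_arm:
  increments:
    - [0.1,-0.004,-0.004,-0.003]
    - [0.2,-0.004,-0.004,-0.003]
    - [0.265,-0.004,-0.004,-0.003]
    - [0.29,-0.004,-0.004,-0.003]
    - [0.295,-0.004,-0.004,-0.003]

```text
time: 34.2
tool_pos: [0.6492, -0.0261, 0.0321]
tool_rot: [1.377, 1.571, -1.764]
contact_force: [0.8, -0.1, -0.6]
opening: 0.0358
```

Call:
move_arm:
  increments:
    - [0,0,0,0]
    - [0,0,0,0]

```text
time: 34.45
tool_pos: [0.6498, -0.0256, 0.0333]
tool_rot: [2.947, 1.569, -0.193]
contact_force: [-0.3, -0.3, -2.2]
opening: 0.0354
```

```bash
python3 - <<'E'
from h import *
to(.649,-.027,.0245,-90)
E
```

```text
t 34.45 tcp [ 0.6498 -0.0256  0.0333] jaw -89.9 open 0.0354 F [-0.3 -0.3 -2.2] q6 1.41
rot-x [ 0.002 -0.    -1.   ] inc [0.022  0.0035 0.0021] tw 0.0016
```

Call:
move_arm:
  increments:
    - [0.01,0.0035,0.002,0]
    - [0.017,0.0035,0.002,0]
    - [0.02,0.0035,0.002,0]
    - [0.02,0.0035,0.002,0]

```text
time: 34.95
tool_pos: [0.6484, -0.0269, 0.0248]
tool_rot: [2.456, 1.57, -0.684]
contact_force: [-1.8, -0.5, 5.3]
opening: 0.0352
```

```bash
python3 - <<'E'
from h import *
to(.649,-.027,.0245,-90)
E
```

```text
t 34.95 tcp [ 0.6484 -0.0269  0.0248] jaw -89.9 open 0.0352 F [-1.8 -0.5  5.3] q6 1.41
rot-x [ 0. -0. -1.] inc [ 0.0007  0.0002 -0.0015] tw 0.0017
```

Seated. I open only to about 65 mm to keep away from the jars, then rise straight up.

Call:
move_arm:
  increments:
    - [0,0,0,0]
    - [0,0,0,0]
    - [0,0,0,0]
    - [0,0,0,0]
  gripper: 0.3

```text
time: 35.45
tool_pos: [0.6483, -0.0269, 0.0239]
tool_rot: [0.329, 1.571, -2.811]
contact_force: [0.1, 0.1, 1.0]
opening: 0.064
```

Call:
move_arm:
  increments:
    - [-0.05,0,0,0]
    - [-0.15,0,0,0]
    - [-0.28,0,0,0]
    - [-0.4,0,0,0]
    - [-0.5,0,0,0]

```text
time: 36.08
tool_pos: [0.6484, -0.0269, 0.2263]
tool_rot: [2.93, 1.569, -0.21]
contact_force: [0.3, -0.7, -0.1]
opening: 0.0642
```

```bash
python3 - <<'E'
from h import *
to(.50,-.027,.32,-90)
E
```

```text
t 36.08 tcp [ 0.6484 -0.0269  0.2263] jaw -89.9 open 0.0642 F [ 0.3 -0.7 -0.1] q6 1.41
rot-x [ 0.002 -0.    -1.   ] inc [-2.349e-01 -2.000e-04  3.707e-01] tw 0.0016
```

Moving back to survey the whole set.

Call:
move_arm:
  increments:
    - [-0.1,0,0.1,0]
    - [-0.17,0,0.2,0]
    - [-0.23,0,0.3,0]
    - [-0.235,0,0.37,0]
    - [-0.235,0,0.37,0]

```text
time: 36.7
tool_pos: [0.4992, -0.027, 0.3192]
tool_rot: [2.887, 1.569, -0.253]
contact_force: [0.1, 0.2, -0.2]
opening: 0.0641
```

Call:
move_arm:
  increments:
    - [0,0,0,0]
    - [0,0,0,0]

```text
time: 36.95
tool_pos: [0.501, -0.0271, 0.3173]
tool_rot: [-0.162, 1.57, 2.981]
contact_force: [-0.3, 0.9, -0.3]
opening: 0.0642
```

```bash
python3 - <<'E'
from h import *
P,im=look('w18')
for c,z in(('red',.06),('red',.021),('yellow',.06),('green',.021),('blue',.085),('straw',.006)):
  for b in blobs(im,c,smin=60,amin=120):
    if b[0][1]<250: print(c,z,b[0],b[1],plane(P,*b[3][0],z).round(4))
for n in('top','scene'):
    cv2.imwrite(f'pics/{n}9.png',robot.read_camera(n)[:,:,::-1])
a=cv2.imread('pics/top9.png')[110:310,110:520]; cv2.imwrite('pics/top9c.png',cv2.resize(a,None,fx=1.9,fy=1.9,interpolation=2))
a=cv2.imread('pics/scene9.png')[100:300,100:500]; cv2.imwrite('pics/scene9c.png',cv2.resize(a,None,fx=2,fy=2,interpolation=2))
E
```

```text
red 0.06 [242.2, 52.2] 1088 [0.6439 0.0748 0.06  ]
red 0.06 [251.7, 108.5] 1081 [0.5736 0.0675 0.06  ]
red 0.021 [242.2, 52.2] 1088 [0.6495 0.0843 0.021 ]
red 0.021 [251.7, 108.5] 1081 [0.5725 0.0763 0.021 ]
yellow 0.06 [399.0, 45.4] 1038 [ 0.6522 -0.1284  0.06  ]
green 0.021 [388.6, 102.9] 1089 [ 0.581  -0.1292  0.021 ]
blue 0.085 [319.7, 46.5] 206 [ 0.6469 -0.0262  0.085 ]
straw 0.006 [146.9, 198.8] 806 [0.4236 0.2693 0.006 ]
```

View pics/w18.png

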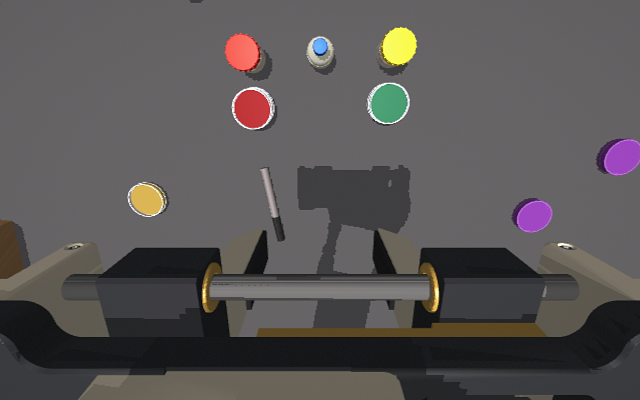

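View pics/top9c.png

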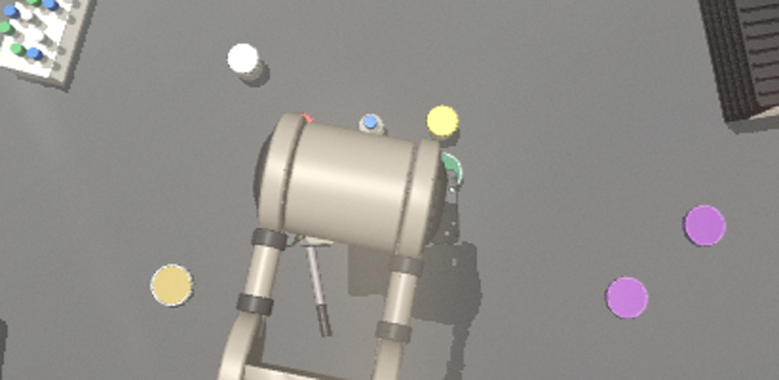

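View pics/scene9c.png

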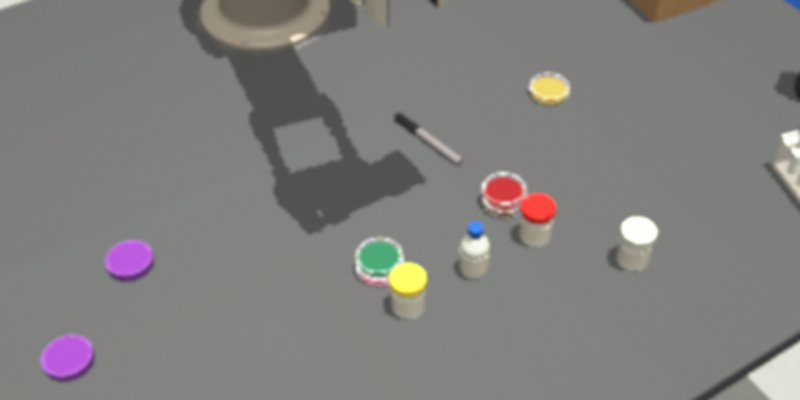

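Final views: in the wrist picture the saline cap is at (320,46), midway between the red cap (242,52) and the yellow (399,45). The stacks sit at (252,108) and (389,103). In the scene view everything is upright and the other items are in place.

```bash
python3 -c "
from cell import robot
print(robot.hand_in())"
```

```text
the job is handed in; nothing more can be done
None
```

I finished the job and handed it in at about 37 s, well under the 128 s limit. `hand_in` gives no verdict.

- **Red jar:** the blood plate is on the chocolate plate, about 20 mm in front of the jar and in line with it. The two plates are within about 2 mm of each other, and the upper one sits 0 to 2 mm nearer the robot depending on the picture.
- **Yellow jar:** the CLED plate is on the MacConkey plate, about 20 mm in front and within about 1 mm sideways of the jar. The two plates are within about 1 mm of each other.
- **Saline:** it stands upright at about (0.648, -0.027). The midpoint between the jars is (0.648, -0.027), within about 1–2 mm of measurement error.
- **Left alone:** in the last views the red and yellow jars and the straw plate measured within about 2 mm of where they started. The white jar, marker and purple discs looked unchanged in the pictures; I did not re-measure them.
- **Forces:** every piece was set down under light contact. The highest force reading I took at a set-down was 8.8 N.

**Checks that disagreed or were limited:**
- The scene camera read up to about 4–6 mm off the top and wrist cameras, so I relied on those two, which agreed within about 2 mm.
- In the last top view the arm hid the red stack, so its final check comes from the wrist and scene views.

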